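Put the screwdriver away in the short-travel drawer

ROBOT

A 6-joint arm with a two-finger parallel gripper is mounted at the origin on the work surface. World frame = base frame: x ahead of the robot, y to its left, z up, the work surface at z = 0. Lengths are in m, angles in degrees, forces in N, time in s.
With the tool pointing down it reaches from about 0.25 to 0.725 m from the base axis. Payload 9.7 kg.
Tool frame: the origin (TCP) lies between the finger pads; the fingertips stand 17 mm ahead of it and the grasp point (between the pads) lies 2 mm behind it; z points along the fingers, y is the direction in which the jaws open and shut (so a half turn about z gives the same grasp; the last joint's range is limited). The gripper opens to 85 mm and grips with 20 to 120 N. Pads are 22 mm wide; open, the fingers measure 114 mm over their backs; the gripper's body (76 mm by 85 mm) begins 54 mm behind the grasp point. The pads swing forward as they close: fully open they stand 13 mm farther back than shut.
Start: joints at [73.109, 4.979, 10.078, 95.1, 0, 90], TCP at [0.16, 0.526, 0.248] pointing down, gripper open.
Joint ranges: [-179.16, 179.16], [-48.56, 103.87], [-65.8, 70.77], [-126.05, 130.52], [-82.76, 87.17], [-180, 180]. Speed limits (degrees/s): [127.2, 127.2, 147.25, 180, 180, 180].

INTERFACE

Orientations are given as [roll, pitch, yaw] about the fixed x, y, z axes, in that order (R = Rz(yaw) Ry(pitch) Rx(roll)).
In Python, from workcell import monitor, cams, order gives the robot as it stands. The module is installed in compiled form; this text tells all that it offers.
- The arm moves only by the shell command python3 -m handwheel 'ROWS' [OPENING] [FORCE]. ROWS is JSON, a list of rows, each a list of 6 numbers: the shift along the tool's x, y, z in m, then the turn, a rotation vector about the tool's x, y, z in degrees. In form: [[tx, ty, tz, wx, wy, wz], ...]. A call has exactly 8 rows; each row shifts and turns the commanded pose from where the row before left it, along the tool's axes as they then stand; what a row does not reach is not made up. A row lasts 1/12 s, in which the tool goes at most 41.7 mm and 7.16 degrees, less where a joint would pass 70% of its speed; a pose out of reach is approached as far as the arm can. A call is refused whole if a number of a shift passes 0.0417 or a number of a turn 7.16, either way. A call with a gripper value outside its range is refused whole. OPENING is the opening, from -1 (shut) to 1 (fully open), set as the call begins (- or left out, the last holds). The fingers move at their own pace and stop on an object; FORCE is the grip in N (left out, the last holds). Time passes only in rows, so rows that do not move let the fingers close, or fill a call up. It gives the time, the measured TCP pose, the force and the opening at its end, in the units of the state.
- monitor.get_obs(): the state, without advancing time (a new reading comes with each control period).
- cams.camera(name): name is "scene" or "top" or "wrist"; returns a dict with "img" (480x640x3 uint8, red, green, blue), "depth" (480x640 float32, m along the optical axis (not along the pixel's ray), 0 where there is no reading), "fx", "fy", "cx", "cy" (pixels), "rvec" (rotation vector, rad) and "tvec" (3), from world to camera coordinates, as OpenCV has them; the wrist camera has in their place "tool_from_camera" (4x4, takes a point from camera to tool coordinates, whose origin is the TCP and whose axes are the flange's). Camera axes: x right, y down, z forward; pixel columns grow to the right and rows downward; lengths in m; the calibration is good to about 2 mm. A picture is of the moment at which its call begins: read the wrist's pose just before it.
- order.job_done(): hands the job in, once; it reports no verdict.
The state is a dict: "time": time; "q": joint angles; "qd": joint speeds; "joint_efforts": joint torques, N m; "ee_pos": TCP position; "tcp_rot": TCP orientation; "wrist_force": force on the tool from outside, world axes, zero at the start; "torque": the same for the moment, N m; "opening": finger opening in m.
Only numpy, scipy, OpenCV 4.12 (cv2) and the standard library are available. Lean on these libraries where they do the work, as an engineer would, in place of code of your own. Each camera call takes 0.05 s, during which the arm holds its last target. There are 200 camera calls.

TASK

Put the screwdriver with the blue and yellow handle away: lay it flat in the empty wide compartment of the open drawer, which comes out only part of the way, so that it has to be fed in at a slant under the cabinet. The liner in there may be thin or thick, so feel for it: set the screwdriver down gently, and let go only when it rests on the liner, without dropping it or pressing it hard. Once it lies there and you have let go, push the drawer fully shut, and leave the other things on the table where they are.

Things in the scene. Friction and masses are not known exactly. Their poses are not given: they have to be found in the camera images.
- driver_center (a point): Middle of the 190 mm screwdriver, on its axis; x axis points to the tip, z up. Handle: square, 28 x 28 mm, blue with yellow bands, from 95 to 10 mm behind this point; steel shaft 9 mm across from there to the tip, same axis. It starts lying on the table, this point 14 mm up, handle roughly towards the robot.
- driver_tip (a point): Tip of the screwdriver's shaft, on its axis, 95 mm ahead of driver_center.
- driver_end (a point): Rear end of the screwdriver's handle, on its axis, 95 mm behind driver_center.
- driver: The whole screwdriver; origin on its underside, 14 mm below driver_center; same axes. 100 to 190 g, balanced in the handle about 20 mm behind driver_center.
- compartment (a point): Centre of the floor of the drawer's wide, empty compartment; moves with the drawer. x points into the cabinet, y left, z up. 215 mm long (x -107.5 to 107.5), 146 mm wide (y -73 to 73), this point 16 mm above the table. On it lies a firm cork liner (it yields 3 mm at 15 N) whose top is 1 to 15 mm above this point, varying and not measured. Wall tops: front (8 mm thick) 34 mm, others 30 mm, divider at y = -73 20 mm above this point.
- drawer_handle (a point): Middle of the drawer's steel bar handle: a level bar 100 mm long across the front (about 12 mm thick), 35 mm out from the front's outer face, 30 mm above the table. In the compartment's frame it lies at x = -150.5, y = -30 mm; same axes. Left of it the wide compartment, right of it one full of black connectors.
- drawer (a joint): How far the drawer is open, in m: 0 fully shut, stop at 0.13. It starts open by 0.105 to 0.13. Stays where it is left; pushing it takes about 4 N plus a little with speed, with a hard stop at both ends.
- cabinet: Grey drawer unit, 240 x 240 x 100 mm high (a fixed 30 mm high red tray stands on its rear half), fixed to the table; origin under its centre, x axis as the compartment's. Upright front face at x = -120 mm; above the drawer a dummy front that does not open. It roofs the drawer: its ceiling is 56 mm above the compartment point, and with the drawer open by j only the first j of the compartment's length is open from above.
- wrench: Bystander: a steel wrench 160 mm long lying beside the screwdriver; which of the three tools lies where varies.
- brush: Bystander: a brush with a red handle, 170 mm long, lying beside the screwdriver.
- connector_a: Bystander: small black connector with an orange band, 45 x 32 x 24 mm.
- connector_b: Bystander: small black connector with a yellow band, 45 x 32 x 24 mm.
- bin: Bystander: orange open bin, 110 x 140 x 60 mm.
- jar: Bystander: amber jar, 52 mm across, 70 mm high.

How it is judged:
By the outcome, as a careful person would: the job done as asked, in the order asked, and still so for the second after the job is handed in, with the robot touching nothing.
It also fails if it takes over 48 s, if anything falls off the work surface, if the arm or the gripper's body presses on something with over 40 N, if the wrist force passes 120 N, or if a joint passes its speed limit or range.

## Working session

There is one attempt and no reset: what is moved stays moved. The work goes in short steps, Python scripts to look and compute and a shell command to move; the robot and the scene stay as the last step left them, time stands still between calls to the robot, and variables do not carry over. Pictures are saved under pics/ and viewed, about 8 in all and at most 12, crops included, and the job is handed in when it is done.

```bash
mkdir -p pics; cat > h.py <<'E'
import numpy as np,cv2
from scipy.spatial.transform import Rotation as R
from workcell import monitor,cams,order
def snap(n,f):
    o=monitor.get_obs(); c=cams.camera(n)
    cv2.imwrite('pics/'+f+'.png',c['img'][:,:,::-1])
    h,w=c['depth'].shape; u,v=np.meshgrid(np.arange(w),np.arange(h)); d=c['depth']
    P=np.stack([(u-c['cx'])/c['fx']*d,(v-c['cy'])/c['fy']*d,d],-1)
    if 'rvec' in c:
        M=R.from_rotvec(np.ravel(c['rvec'])).as_matrix(); W=(P-np.ravel(c['tvec']))@M
    else:
        T=np.array(c['tool_from_camera']); W=P@T[:3,:3].T+T[:3,3]
        W=W@R.from_euler('xyz',o['tcp_rot'],degrees=True).as_matrix().T+np.array(o['ee_pos'])
    W[d==0]=np.nan
    np.savez('pics/'+f+'.npz',W=W,img=c['img']); return W,c['img']
E
python3 - <<'E'
from h import *
o=monitor.get_obs();print(o)
snap('top','t0');snap('scene','s0')
a=cv2.imread('pics/t0.png')
E
```

```text
{'time': 0.0, 'q': array([7.31093096e+01, 5.00979519e+00, 1.00353542e+01, 9.50997168e+01,
       6.80902184e-04, 9.00000793e+01]), 'qd': array([ 0.15083939,  0.04685246, -0.01460339, -0.04574128, -0.05708307,
        0.10250132]), 'joint_efforts': array([ 2.08423662e-03, -5.20382416e+01,  4.64810157e+01,  1.62127521e-02,
        2.07078656e-04,  1.29349894e-05]), 'ee_pos': array([0.15973816, 0.52607846, 0.24760364]), 'tcp_rot': array([-1.79925842e+02, -6.80798925e-04,  1.63109229e+02]), 'wrist_force': array([ 0.09910941,  0.22948695, -0.58723081]), 'torque': array([-0.00814025,  0.00367937,  0.03656566]), 'opening': 0.08564505979901114}
```

View pics/t0.png

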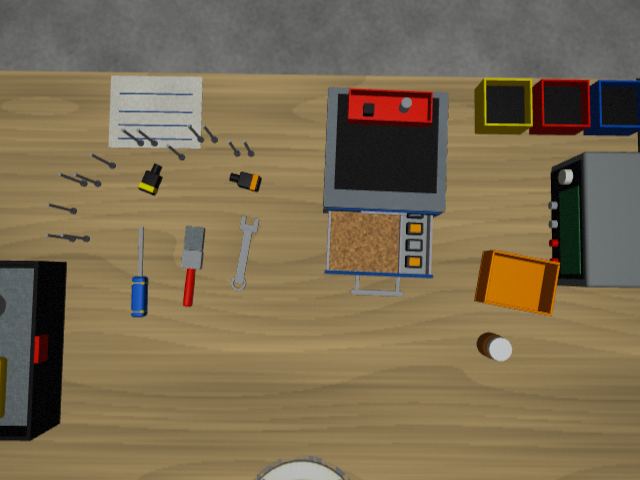

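The top view shows the driver at (140,270) with its handle towards the robot, the brush at (190,265) and the wrench at (245,255). The drawer, with its cork compartment at (363,240), is open, with its handle at (378,290).

```bash
python3 - <<'E'
from h import *
z=np.load('pics/t0.npz');W,I=z['W'],z['img'].astype(int)
r,g,b=I[...,0],I[...,1],I[...,2]
v,u=np.mgrid[:480,:640]
m=(b>r+60)&(abs(u-140)<20)&(abs(v-296)<30)
P=W[m];print('blue',m.sum(),P.mean(0),P.min(0),P.max(0))
for p in [(140,228),(140,235),(140,250),(140,265),(139,290),(139,312),(190,265),(245,255),(363,240),(335,225),(395,265),(378,293),(357,293),(400,293),(327,274),(432,276),(326,211),(447,213),(385,150),(328,88),(415,262),(40,262),(60,280),(62,400),(40,400),(515,285),(150,180)]:
    print(p,W[p[1],p[0]].round(4))
# shaft: points above table
S=(W[...,2]>0.008)&(abs(u-141)<12)&(v>220)&(v<276)
P=W[S];print(S.sum(),P[:,2].mean());
q=P[:,:2]
for x0 in np.arange(.3,.7,.02):
    k=abs(q[:,0]-x0)<.01
    if k.sum():print(x0.round(2),q[k].mean(0).round(4),P[k,2].max().round(4))
E
```

```text
blue 445 [nan nan nan] [nan nan nan] [nan nan nan]
(140, 228) [0.6018 0.348  0.0201]
(140, 235) [0.5869 0.3472 0.021 ]
(140, 250) [0.5553 0.3468 0.0191]
(140, 265) [0.5237 0.3466 0.0168]
(139, 290) [0.4716 0.3426 0.028 ]
(139, 312) [0.4259 0.3419 0.0256]
(190, 265) [0.5249 0.2402 0.0206]
(245, 255) [0.5477 0.1267 0.0102]
(363, 240) [ 0.5815 -0.1231  0.0287]
(335, 225) [ 0.6126 -0.064   0.0273]
(395, 265) [ 0.5299 -0.1907  0.0277]
(378, 293) [ 0.4714 -0.154   0.038 ]
(357, 293) [ 0.4709 -0.1106  0.0375]
(400, 293) [ 0.4719 -0.1997  0.037 ]
(327, 274) [ 0.5093 -0.0488  0.0013]
(432, 276) [ 0.5078 -0.2633  0.0487]
(326, 211) [ 0.6408 -0.0446  0.0365]
(447, 213) [ 0.645  -0.3088 -0.0022]
(385, 150) [ 0.7526 -0.1575  0.107 ]
(328, 88) [ 9.181e-01 -4.640e-02  9.000e-04]
(415, 262) [ 0.5365 -0.2316  0.0335]
(40, 262) [0.5263 0.5102 0.0945]
(60, 280) [0.4903 0.51   0.0228]
(62, 400) [0.2379 0.5064 0.0017]
(40, 400) [0.258  0.509  0.0757]
(515, 285) [ 0.4904 -0.4532  0.0032]
(150, 180) [0.7035 0.3285 0.0252]
228 0.017495634773949977
0.5 [0.5058 0.3459] 0.0215
0.52 [0.5197 0.3461] 0.0215
0.54 [0.5392 0.3461] 0.0218
0.56 [0.5596 0.3464] 0.0222
0.58 [0.5798 0.3463] 0.0212
0.6 [0.5976 0.3467] 0.0203
```

View pics/s0.png

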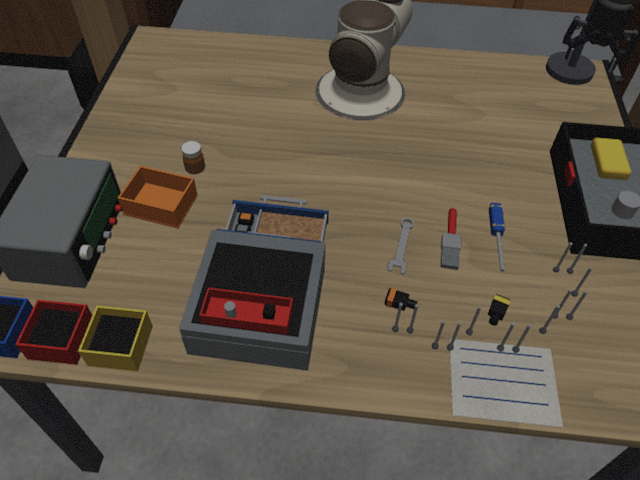

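```bash
python3 -m handwheel '[[0,0,0,0,0,-6.2],[0,0,0,0,0,-6.2],[0,0,0,0,0,-6.2],[-0.028,-0.019,0.005,0,0,0],[-0.028,-0.019,0.005,0,0,0],[-0.028,-0.019,0.005,0,0,0],[-0.028,-0.019,0.005,0,0,0],[-0.028,-0.019,0.005,0,0,0]]' 1 50
python3 -m handwheel '[[-0.028,-0.019,0.005,0,0,0],[-0.028,-0.019,0.005,0,0,0],[-0.028,-0.019,0.005,0,0,0],[-0.028,-0.019,0.005,0,0,0],[-0.028,-0.019,0.005,0,0,0],[0,0,0,0,0,0],[0,0,0,0,0,0],[0,0,0,0,0,0]]'
python3 - <<'E'
from h import *
o=monitor.get_obs();print(o['q'].round(1),o['ee_pos'],o['tcp_rot'])
W,I=snap('wrist','w1')
I=I.astype(int);r,g,b=I[...,0],I[...,1],I[...,2]
m=(b>r+50)&(W[...,2]>.01)&(W[...,2]<.035)&(abs(W[...,1]-.344)<.04)
P=W[m];print(m.sum(),np.nanpercentile(P,[1,50,99],axis=0))
S=(W[...,2]>.010)&(W[...,2]<.04)&(abs(W[...,1]-.344)<.035)&(W[...,0]>.35)&(W[...,0]<.66)
P=W[S];print(P.min(0),P.max(0))
for x0 in np.arange(.4,.64,.02):
    k=abs(P[:,0]-x0)<.005
    if k.sum():print(x0.round(2),k.sum(),P[k,1].min(),P[k,1].max(),np.median(P[k,2]))
E
```

```text
time: 0.77
ee_pos: [0.3036, 0.4344, 0.2228]
tcp_rot: [-180.0, -0.0, -178.3]
wrist_force: [0.2, 0.6, -0.1]
opening: 0.0853
time: 1.43
ee_pos: [0.4452, 0.3446, 0.198]
tcp_rot: [-180.0, -0.0, -178.3]
wrist_force: [-0.1, 0.9, 0.4]
opening: 0.0855
[37.7  6.   5.7 89.7  0.  36.1] [0.44515251 0.34461905 0.19798746] [-1.79985059e+02 -4.55241976e-02 -1.78325512e+02]
2138 [[0.41745791 0.33565526 0.02370005]
 [0.45471025 0.34780454 0.02636829]
 [0.49662227 0.36008818 0.02817071]]
[0.41527256 0.33343608 0.01025509] [0.60651203 0.36228958 0.02895883]
0.42 426 0.33395343164151214 0.36151065475631644 0.025110273559973098
0.44 340 0.33449544726204405 0.36125887702396287 0.026337554370125305
0.46 335 0.3339708364032762 0.36187965967167024 0.026433923324093694
0.48 320 0.33430053139648946 0.3619946819874534 0.026262305374912184
0.5 99 0.33463724607379003 0.36083018579603054 0.02493951649528761
0.52 81 0.34449434842056575 0.35256871541015905 0.016499485476863918
0.54 79 0.3440766022060875 0.3522791876695104 0.01644745513268267
0.56 79 0.3446110308470666 0.35295529002702164 0.016494334671538963
0.58 73 0.3441534751827355 0.3525493543227632 0.016407320961426747
0.6 66 0.34458889690178096 0.3532639209174982 0.016368536336256012
```

View pics/w1.png

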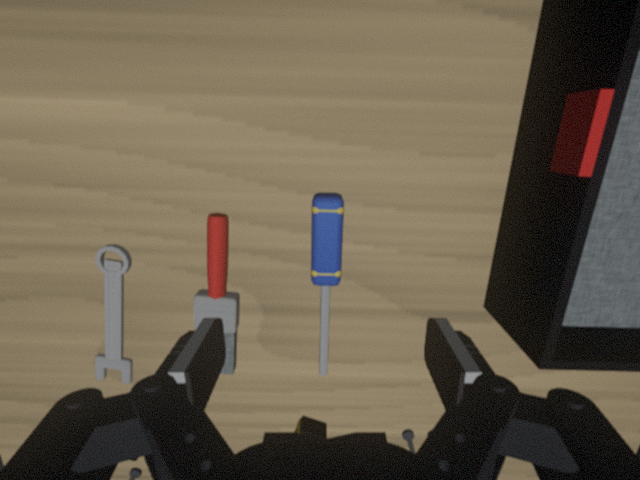

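The wrist view shows the driver at (327,285) with clear space around the handle. Its centre is at about (0.511, 0.348) and its yaw at about 0.3°.

```bash
python3 -m handwheel '[[-0.004,0.002,0.03,0,0,1.4],[-0.004,0.0015,0.03,0,0,0],[0,0,0.03,0,0,0],[0,0,0.03,0,0,0],[0,0,0.03,0,0,0],[0,0,0.018,0,0,0],[0,0,0.010,0,0,0],[0,0,0,0,0,0]]'
python3 -m handwheel '[[0,0,0,0,0,0],[0,0,0,0,0,0],[0,0,0,0,0,0],[0,0,0,0,0,0],[0,0,0,0,0,0],[0,0,0,0,0,0],[0,0,0,0,0,0],[0,0,0,0,0,0]]' -1 50
python3 -m handwheel '[[0,0,0,0,0,0],[0,0,0,0,0,0],[0,0,-0.01,0,0,0],[0,0,-0.02,0,0,0],[0,0,-0.03,0,0,0],[0,0,-0.03,0,0,0],[0,0,-0.03,0,0,0],[0,0,0,0,0,0]]' -1 50
python3 -m handwheel '[[0,0,0,0,0,0],[0,0,0,0,0,0],[0,0,0,0,0,0],[0,0,0,0,0,0],[0,0,0,0,0,0],[0,0,0,0,0,0],[0,0,0,0,0,0],[0,0,0,0,0,0]]'
python3 - <<'E'
from h import *
o=monitor.get_obs();print(o['wrist_force'],o['torque'])
W,I=snap('wrist','w2')
P=W[(abs(W[...,1]-.348)<.03)&(W[...,2]>.06)&(W[...,0]>.505)]
print(P.min(0),P.max(0))
for x0 in np.arange(.47,.62,.01):
    k=abs(P[:,0]-x0)<.005
    if k.sum():print(x0.round(2),k.sum(),np.median(P[k],0),P[k].min(0),P[k].max(0))
E
```

```text
time: 2.15
ee_pos: [0.4515, 0.3484, 0.0184]
tcp_rot: [-179.9, -0.1, -179.6]
wrist_force: [-0.4, -1.2, 0.8]
opening: 0.0854
time: 2.82
ee_pos: [0.4538, 0.3487, 0.0215]
tcp_rot: [179.9, 0.1, -179.7]
wrist_force: [-0.8, 0.2, 5.3]
opening: 0.027
time: 3.48
ee_pos: [0.455, 0.3495, 0.1474]
tcp_rot: [179.7, 0.4, -179.7]
wrist_force: [1.1, 1.2, -1.0]
opening: 0.0269
time: 4.15
ee_pos: [0.4532, 0.3483, 0.1401]
tcp_rot: [-180.0, -0.0, -179.7]
wrist_force: [-0.1, 0.1, -2.3]
opening: 0.0273
[-0.11209428  0.07005894 -2.32517713] [-0.03441522  0.04498331  0.07838443]
[0.50573799 0.34506613 0.13184268] [0.51096862 0.3533023  0.13673281]
0.51 45 [0.508067   0.34943105 0.13517208] [0.50573799 0.34506613 0.13184268] [0.51096862 0.3533023  0.13673281]
```

View pics/w2.png

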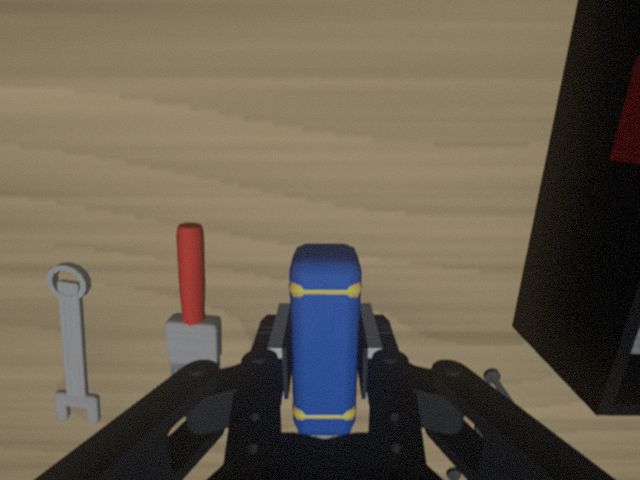

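The driver is gripped at mid-handle: it spans (325,245) to (325,435) and is centred in the jaws. I'll check its tilt and end position in the hand, and refine the drawer from the top data.

```bash
python3 - <<'E'
from h import *
z=np.load('pics/w2.npz');W,I=z['W'],z['img'].astype(int)
m=(I[...,2]>I[...,0]+50)&(abs(W[...,1]-.348)<.02)&(W[...,2]>.1)
P=W[m];print(P.min(0),P.max(0))
k=abs(P[:,1]-.3485)<.006;Q=P[k]
for x0 in np.arange(.40,.52,.01):
    s=abs(Q[:,0]-x0)<.005
    if s.sum():print(x0.round(2),s.sum(),np.median(Q[s],0).round(4))
z=np.load('pics/t0.npz');W,I=z['W'],z['img'].astype(int)
v,u=np.mgrid[:480,:640]
def fit(n,s):
    P=W[s];P=P[~np.isnan(P[:,0])];print(n,len(P),P.min(0).round(4),np.median(P,0).round(4),P.max(0).round(4));return P
fit('top cab',(W[...,2]>.095)&(W[...,2]<.115)&(W[...,1]<-.0)&(W[...,1]>-.33)&(W[...,0]>.55)&(W[...,0]<.95)&(u>300)&(u<460))
fit('cork',(u>335)&(u<392)&(v>218)&(v<266))
P=fit('bar',(u>350)&(u<405)&(v>286)&(v<298)&(W[...,2]>.025));print(np.polyfit(P[:,1],P[:,0],1))
P=fit('front top',(u>322)&(u<436)&(v>266)&(v<281)&(W[...,2]>.042)&(W[...,2]<.06));print(np.polyfit(P[:,1],P[:,0],1))
P=fit('front top edge cab',(u>300)&(u<460)&(v>195)&(v<216)&(W[...,2]>.09))
for y in np.arange(-.29,-.04,.03):
    s=abs(P[:,1]-y)<.01; print(round(y,2),P[s,0].min() if s.any() else None)
fit('left wall',(u>322)&(u<332)&(v>215)&(v<270)&(W[...,2]>.03))
fit('div',(u>394)&(u<404)&(v>215)&(v<270)&(W[...,2]>.02))
fit('table',(u>250)&(u<320)&(v>300)&(v<400))
E
```

```text
[0.41597172 0.33586101 0.1398806 ] [0.49894688 0.36286479 0.19635145]
0.42 845 [0.4201 0.3485 0.1447]
0.43 573 [0.4312 0.3486 0.1453]
0.44 715 [0.44   0.3486 0.1453]
0.45 650 [0.45   0.3483 0.1453]
0.46 618 [0.4599 0.3483 0.1453]
0.47 574 [0.4699 0.3484 0.1453]
0.48 521 [0.4798 0.3484 0.1452]
0.49 336 [0.4912 0.3485 0.1452]
0.5 81 [0.4966 0.3485 0.1441]
top cab 13478 [ 0.6283 -0.2842  0.095 ] [ 0.7425 -0.159   0.1023] [ 0.8803 -0.0377  0.115 ]
cork 2616 [ 0.5284 -0.1825  0.0229] [ 0.5773 -0.1248  0.0293] [ 0.6267 -0.0658  0.0361]
bar 306 [ 0.4651 -0.2072  0.0275] [ 0.4718 -0.1541  0.0342] [ 0.4842 -0.0983  0.0394]
[0.02032251 0.47553125]
front top 452 [ 0.5035 -0.2635  0.0426] [ 0.5106 -0.1565  0.0499] [ 0.5263 -0.0437  0.0559]
[0.02305782 0.51454075]
front top edge cab 2117 [ 0.627  -0.2775  0.09  ] [ 0.647  -0.1655  0.0993] [ 0.6649 -0.0377  0.1046]
-0.29 None
-0.26 0.6292884014889194
-0.23 0.6299864504700478
-0.2 0.6270368695097137
-0.17 0.6284206288571204
-0.14 0.6285777044487323
-0.11 0.6296000090248367
-0.08 0.6349226442235193
-0.05 0.6354216092836299
left wall 177 [ 0.5196 -0.0564  0.03  ] [ 0.5689 -0.0508  0.0453] [ 0.6311 -0.0458  0.0518]
div 367 [ 0.5215 -0.2066  0.0202] [ 0.5803 -0.1966  0.0305] [ 0.6332 -0.1897  0.0404]
table 6805 [ 0.2426 -0.0348 -0.0066] [0.3466 0.0389 0.    ] [0.4513 0.1134 0.0062]
```

```bash
python3 -m handwheel '[[0,-0.015,-0.004,0,0,1.5],[0,-0.025,0,0,0,0],[0,-0.034,0,0,0,0],[0,-0.034,0,0,0,0],[0,-0.034,0,0,0,0],[0,-0.034,0,0,0,0],[0,-0.034,0,0,0,0],[0,-0.034,0,0,0,0]]'
python3 -m handwheel '[[0,-0.034,0,0,0,0],[0,-0.034,0,0,0,0],[0,-0.034,0,0,0,0],[0,-0.034,0,0,0,0],[0,-0.034,0,0,0,0],[0,-0.034,0,0,0,0],[0,-0.02,0,0,0,0],[0,-0.008,0,0,0,0]]'
python3 -m handwheel '[[0,0,0,0,3,0],[0,0,0,0,3,0],[0,0,0,0,3,0],[0,0,0,0,3,0],[0,0,0,0,0,0],[0,0,0,0,0,0],[0,0,0,0,0,0],[0,0,0,0,0,0]]'
python3 - <<'E'
from h import *
o=monitor.get_obs();print(o['wrist_force'],o['q'].round(1),o['ee_pos'],o['tcp_rot'])
W,I=snap('wrist','w3');snap('scene','s3')
E
```

```text
time: 4.87
ee_pos: [0.448, 0.1025, 0.1446]
tcp_rot: [-180.0, 0.0, 178.8]
wrist_force: [0.7, -0.1, -1.7]
opening: 0.0271
time: 5.53
ee_pos: [0.4431, -0.1303, 0.1446]
tcp_rot: [-180.0, 0.0, 178.6]
wrist_force: [-0.3, 0.9, -2.1]
opening: 0.0272
time: 6.2
ee_pos: [0.4436, -0.1274, 0.1447]
tcp_rot: [-180.0, -11.9, 178.8]
wrist_force: [-0.3, 0.2, -1.7]
opening: 0.0272
[-0.34614157  0.18098114 -1.69857236] [-14.4   3.4  -4.   94.2  -2.7 -13. ] [ 0.44358823 -0.12739792  0.14467971] [-179.98846645  -11.89974947  178.80733049]
```

View pics/w3.png

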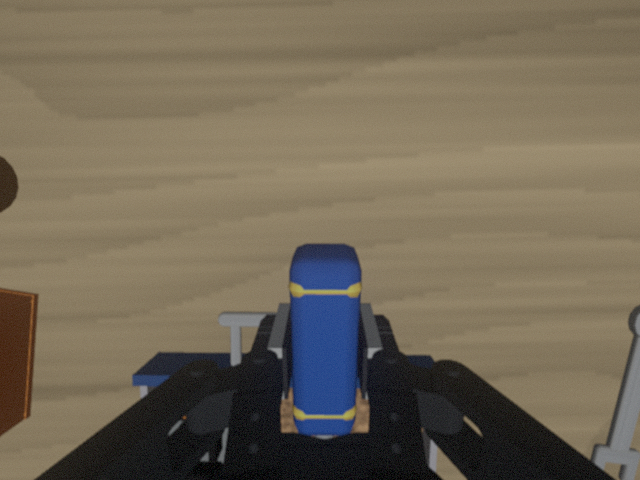

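The wrist view shows the driver held level with the jaws, with the drawer front at rows 355-385 and its left end at (435,360). I'll use this depth to check the drawer's lateral pose.

```bash
python3 - <<'E'
from h import *
z=np.load('pics/w3.npz');W,I=z['W'],z['img'].astype(int)
def f(n,s):
    P=W[s];print(n,len(P),np.percentile(P,[1,50,99],axis=0).round(4).tolist() if len(P) else'');return P
v,u=np.mgrid[:480,:640]
Z=W[...,2]
blue=(I[...,2]>I[...,0]+25)
P=f('front top',blue&(Z>.040)&(Z<.058)&(W[...,0]>.48)&(W[...,0]<.53))
if len(P):print(P[:,1].min(),P[:,1].max(),np.polyfit(P[:,1],P[:,0],1))
P=f('bar',(Z>.030)&(Z<.042)&(W[...,0]>.45)&(W[...,0]<.485)&(abs(W[...,1]+.155)<.08))
if len(P):print(P[:,1].min(),P[:,1].max(),np.polyfit(P[:,1],P[:,0],1))
P=f('Lwall',(Z>.035)&(Z<.06)&(W[...,0]>.525)&(W[...,1]>-.09)&(W[...,1]<-.0))
P=f('Rside',(Z>.025)&(Z<.06)&(W[...,0]>.525)&(W[...,1]<-.18))
br=(I[...,0]>I[...,2]+30)
P=f('cork',br&(Z>.015)&(Z<.045)&(W[...,0]>.515)&(W[...,1]<-.05)&(W[...,1]>-.2))
f('table',(v<200)&(u>100)&(u<550))
E
```

```text
front top 392 [[0.5032, -0.2625, 0.0468], [0.5074, -0.2502, 0.0487], [0.515, -0.1034, 0.0501]]
-0.2628477409208366 -0.1032512274757339 [0.03045568 0.51471683]
bar 730 [[0.4648, -0.2048, 0.0301], [0.4699, -0.191, 0.033], [0.4845, -0.1706, 0.0351]]
-0.20583918157839204 -0.1634096374775938 [-0.11021396  0.45027505]
Lwall 292 [[0.5604, -0.0518, 0.0356], [0.5716, -0.0505, 0.0443], [0.5837, -0.0464, 0.0461]]
Rside 736 [[0.5264, -0.3835, 0.0252], [0.5802, -0.2262, 0.0306], [0.598, -0.2124, 0.0353]]
cork 903 [[0.5293, -0.1622, 0.0267], [0.5493, -0.1048, 0.0281], [0.563, -0.0946, 0.0296]]
table 89800 [[nan, nan, nan], [nan, nan, nan], [nan, nan, nan]]
```

View pics/s3.png

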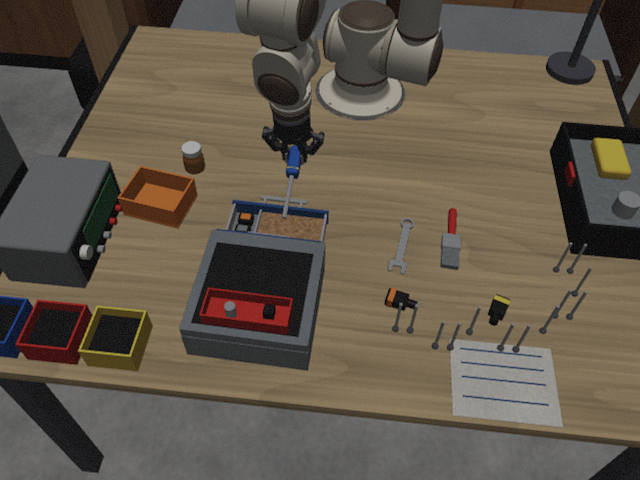

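Driver, drawer and tip (285,212) are all consistent in the scene view, and the tip is just short of the cabinet. Next I lower to the entry pose and feed in at the slant.

```bash
python3 -m handwheel '[[-0.004,0.0010,0.008,0,0,0],[-0.004,0.001,0.008,0,0,0],[-0.004,0.001,0.008,0,0,0],[-0.004,0.001,0.008,0,0,0],[-0.004,0.001,0.008,0,0,0],[-0.004,0,0.007,0,0,0],[0,0,0,0,0,0],[0,0,0,0,0,0]]'
python3 -m handwheel '[[-0.008,0,-0.0005,0,0,0],[-0.008,0,-0.0005,0,0,0],[-0.008,0,-0.0005,0,0,0],[-0.008,0,-0.0005,0,0,0],[-0.008,0,-0.0005,0,0,0],[-0.008,0,-0.0005,0,0,0],[-0.007,0,-0.001,0,0,0],[0,0,0,0,0,0]]'
python3 -c "
from h import *
o=monitor.get_obs();print(o['wrist_force'],o['ee_pos'],o['tcp_rot']);snap('scene','s4')"
```

```text
time: 6.97
ee_pos: [0.4574, -0.1227, 0.0927]
tcp_rot: [180.0, -12.1, 178.8]
wrist_force: [-0.2, -0.4, -1.9]
opening: 0.0272
time: 7.63
ee_pos: [0.5134, -0.1239, 0.0853]
tcp_rot: [180.0, -12.0, 178.8]
wrist_force: [0.5, -0.5, -0.7]
opening: 0.027
[ 0.48501484 -0.53460495 -0.7208531 ] [ 0.51342911 -0.123941    0.08533291] [179.99617486 -11.99813684 178.82546926]
```

```bash
python3 -m handwheel '[[-0.008,0,-0.0007,0,0,0],[-0.008,0,-0.0007,0,0,0],[-0.008,0,-0.0007,0,0,0],[-0.008,0,-0.0007,0,0,0],[-0.008,0,-0.0007,0,0,0],[-0.008,0,-0.0007,0,0,0],[-0.006,0,-0.0005,0,0,0],[0,0,0,0,0,0]]'
python3 -c "
from h import *
o=monitor.get_obs();print(o['wrist_force'],o['ee_pos'],o['tcp_rot'])"
python3 -m handwheel '[[0,0,0.0024,0,-1.5,0],[0,0,0.0024,0,-1.5,0],[0,0,0.0024,0,-1.5,0],[0,0,0.0024,0,-1.5,0],[0,0,0.0024,0,-1.5,0],[0,0,0.0024,0,-1.5,0],[0,0,0.0024,0,-1.5,0],[0,0,0.0024,0,-1.5,0]]'
python3 -m handwheel '[[0,0,0,0,0,0],[0,0,0,0,0,0],[0,0,0,0,0,0],[0,0,0,0,0,0],[0,0,0,0,0,0],[0,0,0,0,0,0],[0,0,0,0,0,0],[0,0,0,0,0,0]]'
python3 -c "
from h import *
o=monitor.get_obs();print(o['wrist_force'],o['torque'],o['ee_pos'],o['tcp_rot']);W,I=snap('wrist','w4')
snap('scene','s5')
cv2.imwrite('pics/w4s.png',cv2.resize(np.hstack([I,cv2.resize(cv2.imread('pics/s5.png')[180:380,170:350,::-1],(432,480))])[:,:,::-1],(800,358)))"
```

```text
time: 8.35
ee_pos: [0.567, -0.125, 0.0786]
tcp_rot: [180.0, -12.0, 178.8]
wrist_force: [0.3, -0.7, -1.0]
opening: 0.0265
[ 0.33936001 -0.69644542 -1.02464655] [ 0.56701778 -0.12504545  0.0786127 ] [179.99354437 -12.00583729 178.82428363]
time: 9.02
ee_pos: [0.5634, -0.125, 0.0602]
tcp_rot: [-180.0, 0.1, 178.8]
wrist_force: [0.2, 0.0, -2.1]
opening: 0.0269
time: 9.68
ee_pos: [0.5638, -0.125, 0.0601]
tcp_rot: [180.0, -0.0, 178.8]
wrist_force: [-0.3, 0.2, -1.6]
opening: 0.0271
[-0.34450775  0.23782485 -1.5579779 ] [-0.03575418 -0.01318045 -0.00638242] [ 0.5638     -0.1250379   0.06006471] [ 1.7999927e+02 -1.3136149e-02  1.7881280e+02]
```

View pics/w4s.png

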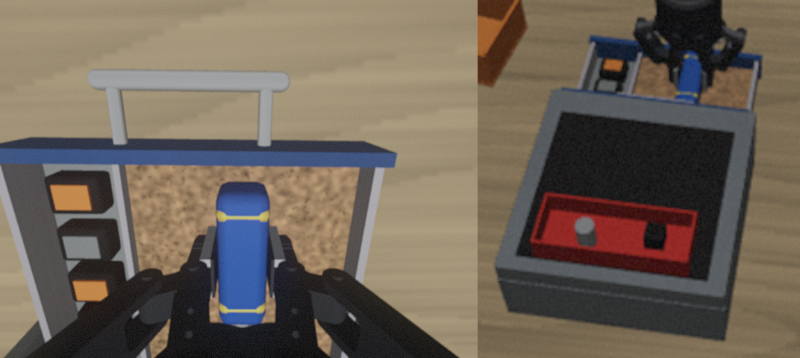

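The driver sits inside the compartment, centred, with the handle end at (243,185) behind the drawer front (row 160). I'll measure its gap to the cork.

```bash
python3 - <<'E'
from h import *
z=np.load('pics/w4.npz');W,I=z['W'],z['img'].astype(int)
Z=W[...,2]
b=I[...,2]>I[...,0]+50; br=(I[...,0]>I[...,2]+25)
P=W[b&(abs(W[...,1]+.125)<.016)&(Z>.04)&(W[...,0]>.515)];print('handle',P.min(0),np.median(P,0),np.percentile(P[:,0],1))
Q=W[b&(Z>.04)&(Z<.06)&(W[...,0]<.518)];print('front top',np.percentile(Q,[1,50,99],axis=0))
for y in (-.175,-.15,-.1,-.08):
    C=W[br&(abs(W[...,1]-y)<.006)&(Z<.045)&(W[...,0]>.52)];print('cork',y,len(C),np.median(C,0))
E
```

```text
handle [ 0.51500694 -0.13825071  0.0469752 ] [ 0.56066142 -0.12395843  0.0649298 ] 0.5265972880086556
front top [[ 0.50465439 -0.24861367  0.04735587]
 [ 0.51067962 -0.14822004  0.04873365]
 [ 0.51674646 -0.04443473  0.05014612]]
cork -0.175 3473 [ 0.55470062 -0.17501236  0.02805643]
cork -0.15 2582 [ 0.54532628 -0.14946488  0.02808459]
cork -0.1 2442 [ 0.54560929 -0.10049724  0.0281327 ]
cork -0.08 3294 [ 0.55542054 -0.07977943  0.02815051]
```

Gap is about 9 mm. I'll lower 6 mm, then creep.

```bash
python3 -m handwheel '[[0,0,0.001,0,0,0],[0,0,0.001,0,0,0],[0,0,0.001,0,0,0],[0,0,0.001,0,0,0],[0,0,0.001,0,0,0],[0,0,0.001,0,0,0],[0,0,0,0,0,0],[0,0,0,0,0,0]]'
python3 -m handwheel '[[0,0,0.0003,0,0,0],[0,0,0.0003,0,0,0],[0,0,0.0002,0,0,0],[0,0,0,0,0,0],[0,0,0,0,0,0],[0,0,0,0,0,0],[0,0,0,0,0,0],[0,0,0,0,0,0]]'
python3 -m handwheel '[[0,0,0.0003,0,0,0],[0,0,0.0003,0,0,0],[0,0,0.0002,0,0,0],[0,0,0,0,0,0],[0,0,0,0,0,0],[0,0,0,0,0,0],[0,0,0,0,0,0],[0,0,0,0,0,0]]'
python3 -c "
from h import *
o=monitor.get_obs();print(o['wrist_force'],o['torque'],o['ee_pos'],o['tcp_rot'])"
```

```text
time: 10.45
ee_pos: [0.5637, -0.125, 0.0541]
tcp_rot: [180.0, -0.0, 178.8]
wrist_force: [-0.5, -0.2, -2.4]
opening: 0.027
time: 11.12
ee_pos: [0.5637, -0.1251, 0.0534]
tcp_rot: [-180.0, 0.0, 178.8]
wrist_force: [-0.0, 0.2, -2.0]
opening: 0.0272
time: 11.78
ee_pos: [0.5637, -0.125, 0.0526]
tcp_rot: [180.0, -0.0, 178.8]
wrist_force: [0.5, 0.6, -1.9]
opening: 0.0268
[ 0.50611369  0.58642008 -1.91398394] [-0.02439306  0.01868862  0.00933903] [ 0.56372996 -0.12502654  0.0525539 ] [ 1.79999120e+02 -4.16663981e-04  1.78809504e+02]
```

```bash
python3 -m handwheel '[[0,0,0.0003,0,0,0],[0,0,0.0002,0,0,0],[0,0,0,0,0,0],[0,0,0,0,0,0],[0,0,0,0,0,0],[0,0,0,0,0,0],[0,0,0,0,0,0],[0,0,0,0,0,0]]'
python3 -m handwheel '[[0,0,0.0003,0,0,0],[0,0,0.0002,0,0,0],[0,0,0,0,0,0],[0,0,0,0,0,0],[0,0,0,0,0,0],[0,0,0,0,0,0],[0,0,0,0,0,0],[0,0,0,0,0,0]]'
```

```text
time: 12.45
ee_pos: [0.5637, -0.125, 0.052]
tcp_rot: [180.0, -0.0, 178.8]
wrist_force: [-0.1, 0.8, -1.5]
opening: 0.0271
time: 13.12
ee_pos: [0.5637, -0.125, 0.0515]
tcp_rot: [-180.0, 0.0, 178.8]
wrist_force: [-0.7, 0.2, -1.5]
opening: 0.0271
```

```bash
python3 -m handwheel '[[0,0,0.0003,0,0,0],[0,0,0.0002,0,0,0],[0,0,0,0,0,0],[0,0,0,0,0,0],[0,0,0,0,0,0],[0,0,0,0,0,0],[0,0,0,0,0,0],[0,0,0,0,0,0]]'
python3 -m handwheel '[[0,0,0.0003,0,0,0],[0,0,0.0002,0,0,0],[0,0,0,0,0,0],[0,0,0,0,0,0],[0,0,0,0,0,0],[0,0,0,0,0,0],[0,0,0,0,0,0],[0,0,0,0,0,0]]'
```

```text
time: 13.78
ee_pos: [0.5637, -0.1251, 0.051]
tcp_rot: [-180.0, 0.0, 178.8]
wrist_force: [-0.4, -1.2, -2.7]
opening: 0.0269
time: 14.45
ee_pos: [0.5637, -0.1251, 0.0506]
tcp_rot: [-180.0, 0.0, 178.8]
wrist_force: [-1.1, -0.3, 0.0]
opening: 0.0269
```

```bash
python3 -m handwheel '[[0,0,0.0002,0,0,0],[0,0,0,0,0,0],[0,0,0,0,0,0],[0,0,0,0,0,0],[0,0,0,0,0,0],[0,0,0,0,0,0],[0,0,0,0,0,0],[0,0,0,0,0,0]]'
```

```text
time: 15.12
ee_pos: [0.5637, -0.125, 0.0504]
tcp_rot: [-180.0, 0.0, 178.8]
wrist_force: [-0.8, -0.6, 0.2]
opening: 0.0274
```

Contact: the measured weight of about 1.9 N has gone over to the liner (force about 0). Release and rise.

```bash
python3 -m handwheel '[[0,0,0,0,0,0],[0,0,0,0,0,0],[0,0,0,0,0,0],[0,0,0,0,0,0],[0,0,0,0,0,0],[0,0,0,0,0,0],[0,0,0,0,0,0],[0,0,0,0,0,0]]' 0.2
python3 -m handwheel '[[0,0,-0.003,0,0,0],[0,0,-0.005,0,0,0],[0,0,-0.01,0,0,0],[0,0,-0.015,0,0,0],[0,0,-0.02,0,0,0],[0,0,-0.025,0,0,0],[0,0,-0.022,0,0,0],[0,0,0,0,0,0]]'
python3 -c "
from h import *
o=monitor.get_obs();print(o['wrist_force'],o['ee_pos'])
W,I=snap('wrist','w5');I=I.astype(int);Z=W[...,2]
b=I[...,2]>I[...,0]+50
P=W[b&(abs(W[...,1]+.125)<.02)&(Z>.03)&(Z<.075)&(W[...,0]>.52)];print(np.nanpercentile(P,[1,50,99],axis=0))
Q=P[abs(P[:,1]+.124)<.006];print(np.polyfit(Q[:,0],Q[:,2],1))"
```

```text
time: 15.78
ee_pos: [0.5637, -0.1251, 0.0504]
tcp_rot: [-180.0, 0.0, 178.8]
wrist_force: [-0.2, -0.4, -0.3]
opening: 0.0512
time: 16.45
ee_pos: [0.5655, -0.1254, 0.1564]
tcp_rot: [-179.9, 0.4, 178.8]
wrist_force: [0.2, -0.9, 0.5]
opening: 0.0514
[ 0.18054751 -0.93540634  0.47115756] [ 0.56548737 -0.12541793  0.15641479]
[[ 0.52700695 -0.13673994  0.05171313]
 [ 0.5634209  -0.12401818  0.0552741 ]
 [ 0.60651012 -0.11102519  0.05692744]]
[0.0079833  0.05095389]
```

View pics/w5.png

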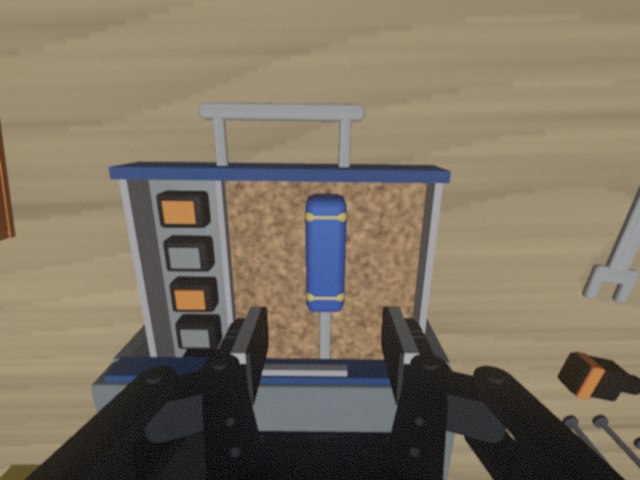

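The driver lies flat on the cork at (325,250) with the fingers clear. I'll check what the light strip at (300,370) is: it may be a bar protruding from the dummy front.

```bash
python3 - <<'E'
from h import *
z=np.load('pics/w5.npz');W=z['W']
for p in [(300,371),(300,364),(340,371),(300,385),(300,400),(325,440),(282,112),(220,112),(340,112),(282,106),(282,118)]: print(p,W[p[1],p[0]].round(4))
E
```

```text
(300, 371) [ 0.6291 -0.1414  0.0935]
(300, 364) [ 0.6323 -0.1423  0.0823]
(340, 371) [ 0.6306 -0.1157  0.0923]
(300, 385) [ 0.6386 -0.1417  0.0954]
(300, 400) [ 0.6479 -0.1419  0.0983]
(325, 440) [ 0.5544 -0.124   0.2139]
(282, 112) [ 0.4721 -0.1505  0.0337]
(220, 112) [ 0.4713 -0.1912  0.0331]
(340, 112) [ 0.4729 -0.1126  0.0343]
(282, 106) [ 0.4684 -0.1504  0.0323]
(282, 118) [ 0.4758 -0.1509  0.0321]
```

```bash
python3 -m handwheel '[[0.0335,-0.0077,0,0,0,0],[0.0335,-0.0077,0,0,0,0],[0.0335,-0.0077,0,0,0,0],[0.0335,-0.0077,0,0,0,0],[0,0,0,0,0,0],[0,0,0.025,0,0,0],[0,0,0.03,0,0,0],[0,0,0.03,0,0,0]]' -1
python3 -m handwheel '[[0,0,0.025,0,0,0],[0,0,0.010,0,0,0],[0,0,0.003,0,0,0],[0,0,0,0,-5,0],[0,0,0,0,-5,0],[0,0,0,0,-5,0],[0,0,0,0,-5,0],[0,0,0,0,0,0]]'
python3 -c "
from h import *
o=monitor.get_obs();print(o['wrist_force'],o['ee_pos'],o['tcp_rot'],o['q'].round(1))"
```

```text
time: 17.17
ee_pos: [0.4293, -0.1532, 0.0648]
tcp_rot: [-180.0, 0.1, 178.8]
wrist_force: [1.3, -0.2, -0.6]
opening: 0.0002
time: 17.83
ee_pos: [0.4275, -0.1527, 0.0275]
tcp_rot: [-180.0, 20.2, 178.8]
wrist_force: [-0.2, -0.5, 0.6]
opening: -0.0002
[-0.1796818  -0.46992324  0.57947093] [ 0.42754119 -0.15270711  0.02751187] [-179.99053984   20.2308137   178.77457805] [-24.2 -26.1 -43.6  53.7   7.8 -21.7]
```

```bash
python3 -m handwheel '[[-0.0017,0,-0.0047,0,0,0],[-0.0066,0,0.0024,0,0,0],[-0.0066,0,0.0024,0,0,0],[-0.0038,0,0.0014,0,0,0],[-0.0038,0,0.0014,0,0,0],[-0.0038,0,0.0014,0,0,0],[-0.0038,0,0.0014,0,0,0],[-0.0038,0,0.0014,0,0,0]]'
python3 -m handwheel '[[-0.0056,0,0.0021,0,0,0],[-0.0056,0,0.0021,0,0,0],[-0.0056,0,0.0021,0,0,0],[-0.0056,0,0.0021,0,0,0],[-0.0056,0,0.0021,0,0,0],[-0.0056,0,0.0021,0,0,0],[-0.0056,0,0.0021,0,0,0],[-0.0056,0,0.0021,0,0,0]]'
```

```text
time: 18.5
ee_pos: [0.4632, -0.1536, 0.0315]
tcp_rot: [180.0, 19.9, 178.8]
wrist_force: [-4.6, -0.3, -1.5]
opening: -0.0001
time: 19.17
ee_pos: [0.5116, -0.155, 0.0315]
tcp_rot: [-180.0, 20.0, 178.8]
wrist_force: [-4.2, -3.5, -3.0]
opening: -0.0002
```

```bash
python3 -m handwheel '[[-0.0056,0,0.0021,0,0,0],[-0.0056,0,0.0021,0,0,0],[-0.0056,0,0.0021,0,0,0],[-0.0056,0,0.0021,0,0,0],[-0.0056,0,0.0021,0,0,0],[-0.0056,0,0.0021,0,0,0],[-0.0047,0,0.0017,0,0,0],[-0.0038,0,0.0014,0,0,0]]'
python3 -m handwheel '[[-0.0019,0,0.0007,0,0,0],[-0.0019,0,0.0007,0,0,0],[-0.0019,0,0.0007,0,0,0],[-0.0019,0,0.0007,0,0,0],[0,0,0,0,0,0],[0,0,0,0,0,0],[0,0,0,0,0,0],[0,0,0,0,0,0]]'
python3 -c "
from h import *
o=monitor.get_obs();print(o['wrist_force'],o['ee_pos'],o['tcp_rot'])"
```

```text
time: 19.83
ee_pos: [0.5568, -0.1559, 0.0314]
tcp_rot: [-180.0, 20.0, 178.8]
wrist_force: [-4.8, -2.7, -1.4]
opening: 0.0002
time: 20.5
ee_pos: [0.5645, -0.1556, 0.0317]
tcp_rot: [180.0, 20.0, 178.8]
wrist_force: [-0.7, 0.6, -0.5]
opening: 0.0002
[-0.65474924  0.64482634 -0.50155941] [ 0.56452013 -0.15563605  0.0317    ] [179.98084562  20.04780506 178.83129665]
```

Now creep until the stop shows in the force.

```bash
python3 -m handwheel '[[-0.0010,0,0.0003,0,0,0],[-0.0009,0,0.0004,0,0,0],[-0.0009,0,0.0003,0,0,0],[-0.0009,0,0.0003,0,0,0],[0,0,0,0,0,0],[0,0,0,0,0,0],[0,0,0,0,0,0],[0,0,0,0,0,0]]'
python3 -m handwheel '[[-0.0010,0,0.0003,0,0,0],[-0.0009,0,0.0004,0,0,0],[0,0,0,0,0,0],[0,0,0,0,0,0],[0,0,0,0,0,0],[0,0,0,0,0,0],[0,0,0,0,0,0],[0,0,0,0,0,0]]'
```

```text
time: 21.17
ee_pos: [0.5683, -0.1559, 0.0315]
tcp_rot: [180.0, 20.0, 178.8]
wrist_force: [-1.1, 1.2, -0.1]
opening: 0.0003
time: 21.83
ee_pos: [0.5702, -0.156, 0.0315]
tcp_rot: [-180.0, 20.0, 178.8]
wrist_force: [-2.0, 0.6, -1.3]
opening: 0.0002
```

```bash
python3 - <<'E'
from h import *
W,I=snap('wrist','w6')
I=I.astype(int)
P=W[(W[...,2]>.026)&(W[...,2]<.042)&(abs(W[...,1]+.155)<.06)&(W[...,0]>.55)&(W[...,0]<.61)];print(len(P),np.median(P,0) if len(P) else '')
b=(I[...,2]>I[...,0]+25);Q=W[b&(W[...,2]>.02)&(W[...,2]<.06)];print(len(Q),np.nanpercentile(Q,[1,50,99],axis=0))
E
```

```text
3663 [ 0.58124365 -0.15530533  0.0310187 ]
1620 [[ 0.61909222 -0.26516855  0.02035545]
 [ 0.62409163 -0.15327334  0.03461724]
 [ 0.62738356 -0.0468727   0.04848814]]
```

```bash
python3 -m handwheel '[[-0.0010,0,0.0003,0,0,0],[-0.0009,0,0.0004,0,0,0],[0,0,0,0,0,0],[0,0,0,0,0,0],[0,0,0,0,0,0],[0,0,0,0,0,0],[0,0,0,0,0,0],[0,0,0,0,0,0]]'
python3 -m handwheel '[[-0.0010,0,0.0003,0,0,0],[0,0,0,0,0,0],[0,0,0,0,0,0],[0,0,0,0,0,0],[0,0,0,0,0,0],[0,0,0,0,0,0],[0,0,0,0,0,0],[0,0,0,0,0,0]]'
```

```text
time: 22.55
ee_pos: [0.5722, -0.1561, 0.0314]
tcp_rot: [-180.0, 20.0, 178.8]
wrist_force: [-2.1, 0.3, -0.7]
opening: 0.0003
time: 23.22
ee_pos: [0.5732, -0.1561, 0.0315]
tcp_rot: [-180.0, 20.0, 178.8]
wrist_force: [-4.1, -0.0, -1.4]
opening: -0.0
```

```bash
python3 -m handwheel '[[-0.0010,0,0.0003,0,0,0],[0,0,0,0,0,0],[0,0,0,0,0,0],[0,0,0,0,0,0],[0,0,0,0,0,0],[0,0,0,0,0,0],[0,0,0,0,0,0],[0,0,0,0,0,0]]'
python3 -m handwheel '[[-0.0010,0,0.0003,0,0,0],[0,0,0,0,0,0],[0,0,0,0,0,0],[0,0,0,0,0,0],[0,0,0,0,0,0],[0,0,0,0,0,0],[0,0,0,0,0,0],[0,0,0,0,0,0]]'
```

```text
time: 23.88
ee_pos: [0.5743, -0.1561, 0.0315]
tcp_rot: [180.0, 20.0, 178.8]
wrist_force: [-3.0, 0.1, -2.5]
opening: -0.0001
time: 24.55
ee_pos: [0.5753, -0.1561, 0.0315]
tcp_rot: [180.0, 20.0, 178.8]
wrist_force: [-3.0, 0.2, -2.1]
opening: 0.0
```

```bash
python3 -m handwheel '[[-0.0010,0,0.0003,0,0,0],[0,0,0,0,0,0],[-0.0009,0,0.0003,0,0,0],[0,0,0,0,0,0],[0,0,0,0,0,0],[0,0,0,0,0,0],[0,0,0,0,0,0],[0,0,0,0,0,0]]'
python3 -m handwheel '[[-0.0010,0,0.0003,0,0,0],[0,0,0,0,0,0],[0,0,0,0,0,0],[0,0,0,0,0,0],[0,0,0,0,0,0],[0,0,0,0,0,0],[0,0,0,0,0,0],[0,0,0,0,0,0]]'
```

```text
time: 25.22
ee_pos: [0.577, -0.1561, 0.0315]
tcp_rot: [180.0, 19.9, 178.8]
wrist_force: [-6.4, -0.8, -1.3]
opening: 0.0001
time: 25.88
ee_pos: [0.5772, -0.1561, 0.0312]
tcp_rot: [180.0, 19.9, 178.8]
wrist_force: [-11.5, -0.6, 1.0]
opening: -0.0
```

The stop is felt: 11.5 N, with almost no advance. I'll back off, rise and check.

```bash
python3 -m handwheel '[[-0.0008,0,0.0002,0,0,0],[0,0,0,0,0,0],[0,0,0,0,0,0],[0.005,0,-0.0018,0,0,0],[0.01,0,-0.0036,0,0,0],[0.015,0,-0.005,0,0,0],[0.015,0,-0.005,0,0,0],[0.015,0,-0.005,0,0,0]]'
python3 -m handwheel '[[0.015,0,-0.005,0,0,0],[0.015,0,-0.005,0,0,0],[0,0,-0.03,0,0,0],[0,0,-0.03,0,0,0],[0,0,-0.03,0,0,0],[0,0,-0.03,0,0,0],[0,0,0,0,0,0],[0,0,0,0,0,0]]'
python3 - <<'E'
from h import *
o=monitor.get_obs();print(o['ee_pos'],o['wrist_force'])
snap('scene','s7');W,I=snap('wrist','w7')
E
```

```text
time: 26.55
ee_pos: [0.5157, -0.1548, 0.0313]
tcp_rot: [-180.0, 20.1, 178.8]
wrist_force: [0.4, -0.6, -1.0]
opening: 0.0002
time: 27.22
ee_pos: [0.4442, -0.1538, 0.1453]
tcp_rot: [-179.9, 20.3, 178.8]
wrist_force: [0.0, 0.3, -1.2]
opening: 0.0001
[ 0.44416511 -0.15384072  0.14530992] [ 0.01119137  0.34601126 -1.17312674]
```

View pics/w7.png

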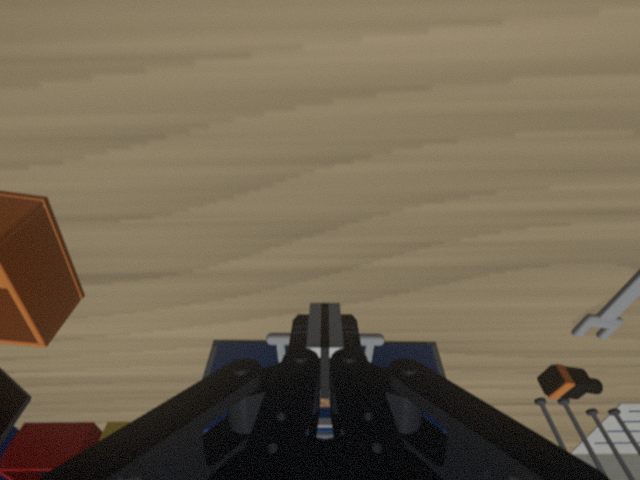

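View pics/s7.png

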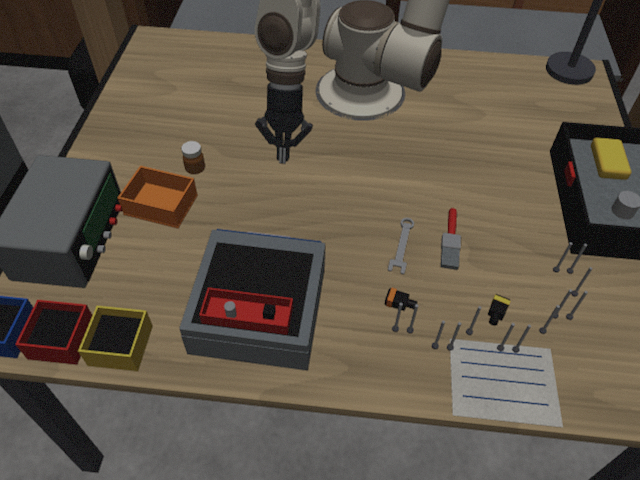

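The wrist view shows the drawer front (215-440, 345-385) with the bar at row 340. In the scene view the drawer no longer sticks out and the other objects are where they were. One numeric check of shut travel follows.

```bash
python3 - <<'E'
from h import *
z=np.load('pics/w7.npz');W=z['W']
for p in [(275,340),(375,340),(225,345),(225,360),(235,375),(425,345),(425,360),(220,372)]: print(p,W[p[1],p[0]].round(4))
W,I=snap('top','t8')
cv2.imwrite('pics/t8c.png',cv2.resize(I[60:320,290:470,::-1],None,fx=2.2,fy=2.2))
E
```

```text
(275, 340) [ 0.5887 -0.2007  0.0339]
(375, 340) [ 0.5931 -0.1087  0.032 ]
(225, 345) [ 0.6266 -0.2591  0.0113]
(225, 360) [ 0.6256 -0.2549  0.0298]
(235, 375) [ 0.419  -0.1793  0.1723]
(425, 345) [ 0.6321 -0.0516  0.0103]
(425, 360) [ 0.6346 -0.0547  0.0265]
(220, 372) [ 0.4199 -0.1845  0.1706]
```

View pics/t8c.png

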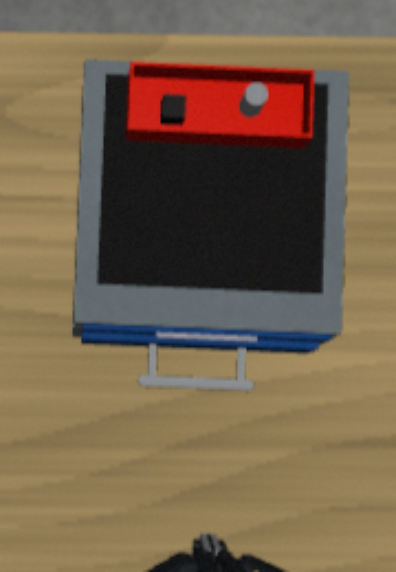

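The top view shows the drawer front flush with the cabinet; its face is at x≈0.630 and the cabinet front at ≈0.629. Handing in.

```bash
python3 -c "
from h import *
print(order.job_done())"
```

```text
the job is handed in; nothing more can be done
None
```

The screwdriver is lying flat in the wide compartment, the drawer is pushed shut, and I've handed the job in. It took about 27 s of the 48 s allowed.

- **Placing:** I gripped the handle, fed the driver in at a 12° slant under the cabinet, then levelled it and lowered it in small steps. I let go when the liner had taken its weight, with the wrist force going from about -1.9 N to about 0. The liner top is roughly 13 mm above the compartment floor.
- **Check after letting go:** The driver lay flat and centred on the cork, with the handle end about 12 mm clear of the drawer front.
- **Closing:** I pushed on the bar handle until the drawer stopped. The last reading was 11.5 N with almost no movement, followed by one more 0.8 mm nudge.
- **Check after closing:** The drawer front is flush with the cabinet within measuring error (0.630 m against about 0.629 m). In the last scene picture the other objects look unmoved.

Two things to note:
- **Camera depth:** it read about 2 mm low, so I relied on the force readings for touching down and for the shut stop.
- **After closing:** the driver can't be seen with the drawer shut. I closed it at about 0.1 m/s or less and felt nothing unusual until the stop.

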